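Lock the reject bin away

TASK

The sorting run is over: stand the low bin of rejects (the lowest of the three loose knobbed bins) upright on the floor of the open dark grey lock-up box, setting it down rather than dropping it, and let go of it. Then shut the lid fully, swing the hasp over the catch until it lies flat on the lid, and lock it by turning the wing of the catch a quarter turn, either way, so that it stands square across the hasp. Leave the two tall bins standing where they are.

Things in the scene. Friction and masses are not known exactly. Their poses are not given: they have to be found in the camera images.
- low_bin_center (a point): Centre (half-way up) of the loose reject bin: a milky white plastic bin, wedge-shaped in plan, with a fixed flat grey cover and a round steel knob on top. 250 g, body 60 mm high, 98 mm high over the knob, the point is 49 mm above its underside; at the cover 90 mm long along its own x and 56 to 78 mm wide along y, a little narrower at the foot; z is up. It is the lowest of the three loose bins.
- low_bin_knob (a point): Middle of the reject bin's steel knob: an upright cylinder 20 mm in diameter and 18 mm tall on a 10 mm stem, on the bin's axis. The point is 89 mm above the bin's underside; the knob's underside is 16 mm above the cover, its top 9 mm above the point.
- tall_bin_a_center (a point): Centre of a loose tall bin, a bystander to be left alone: same shape as the reject bin but 138 mm high over the knob (body 100 mm); the point is 69 mm above its underside. The three bins may stand in any of three places on the table.
- tall_bin_b_center (a point): Centre of the other tall bin, alike in all.
- lockbox: Lock-up box of dark grey painted sheet steel fixed to the table, standing open. Origin: centre of its underside; z up, its x points from the hasp side to the lid's hinge side, its y along the hinge. Outside 200 mm (x) by 220 mm (y) by 115 mm high, walls and floor 4 mm, so the inner floor is 192 by 212 mm at height 4 mm. The lid hinges on the +x rim, the hasp on the middle of the -x wall (x = -104 mm). A small steel lifting loop stands 10 mm off each y side.
- lid (a joint): Angle of the lid: 0 shut flat on the rim, grows as it opens to 1.85 rad (1.57 is upright). The hinge is stiff: the lid stays at any angle and takes up to 3 N at its free edge to push.
- lid_hinge (a point): Middle of the lid's hinge line, on the box's +x rim at 115.5 mm height; the lid turns about the box's y axis through it. Its rotation is that of the lid: z is the lid's outward normal, -x points from the hinge to the free edge.
- lid_edge (a point): Middle of the lid's free edge, on its outer (upper) face, 202 mm from the hinge. The lid is a plate 204 mm deep, 224 mm wide, 5 mm thick; shut, its upper face is at 120.5 mm height. The catch stands on its outer face, in the middle, 58 mm from this edge; the rest of the plate is clear for pushing.
- hasp (a joint): Angle of the hasp's strap: 0 lies flat on the shut lid pointing to the box's +x, 1.57 stands straight up, above that it leans out over the box's -x side, up to 3.6. Stiff hinge: it stays where it is left and takes about 1 N at its tip to swing. The slot passes over the catch only while the wing is in line with it; a wing turned across the strap stops it.
- hasp_hinge (a point): Middle of the hasp's hinge line, 104 mm from the box's middle on its -x side and at 123 mm height; the strap turns about the box's y axis through it. Its own x points along the strap to the tip.
- hasp_tip (a point): Middle of the free end of the strap: a steel strip 34 mm wide, 4 mm thick, 118 mm from hinge to tip, with a slot 38 mm long and 15 mm wide between 43 and 81 mm from the hinge; the last 37 mm are solid. Lying shut its upper face is 4.5 mm above the lid.
- catch (a joint): Angle of the catch's wing: 0 lies in line with the hasp so that the slot passes over it; it turns about an axis square to the lid, positive counter-clockwise seen from above the shut lid, to stops at 1.57 and -1.57 (a quarter turn each way, either locks). Slight friction (about 0.04 N m) holds it where it is.
- catch_wing (a point): Middle of the catch's wing, on its turning axis: a steel bar 28 mm long (its own x), 8 mm thick (y), 20 mm tall (z), on a 10 mm round neck. The point is 17 mm above the lid's outer face; the wing spans 7 to 27 mm above the face and stands out through the slot of the shut hasp. With the lid shut it lies 44 mm from the box's middle towards the hasp side (60 mm from the hasp's hinge line), at 137.5 mm height.
Mind the look-alikes: they are no part of the job. Leave any purple look-alike of the part that bears low_bin_center alone.

How it is judged (in metres and radians):
On the way, in this order (a step that is already met when the one before it is completed fails the run):
1. the reject bin stands upright on the floor of the box, let go (z of low_bin_center in the frame of lockbox below 0.06 m and x of low_bin_center in the frame of lockbox between -0.1 and 0.1 m and y of low_bin_center in the frame of lockbox between -0.11 and 0.11 m and angle between low_bin_center's own z axis and vertical below 0.1 rad and contact force between the fingers and low_bin below 0.1 N), for 0.2 s.
2. the lid is shut (value of joint lid below 0.04 rad), for 0.2 s.
3. the hasp lies flat on the shut lid, over the catch (value of joint hasp below 0.08 rad and value of joint lid below 0.04 rad), for 0.2 s.
4. the catch's wing is turned square across the hasp ((value of joint catch above 1.25 rad or value of joint catch below -1.25 rad)), for 0.2 s.
At the end, for the whole second after the job is handed in: The reject bin stands upright (6 degrees) on the floor of the box; lid shut (0.04 rad), hasp flat on it over the catch (0.08 rad), wing turned across it (1.25 rad or more, either way); both tall bins upright, not shifted over 30 mm (all of step 3 and z of low_bin_center in the frame of lockbox below 0.06 m and x of low_bin_center in the frame of lockbox between -0.1 and 0.1 m and y of low_bin_center in the frame of lockbox between -0.11 and 0.11 m and angle between each of low_bin_center, tall_bin_a_center, tall_bin_b_center's own z axis and vertical below 0.1 rad and (value of joint catch above 1.25 rad or value of joint catch below -1.25 rad)); the robot touches nothing.
It fails at once if a tall bin is shifted by more than 30 mm (distance of any of tall_bin_a_center, tall_bin_b_center from where it was at the start of the episode above 0.03 m).
It fails at once if the reject bin is tipped over (more than 45 degrees) (angle between low_bin_center's own z axis and vertical above 0.8 rad).
It fails at once if the reject bin is dropped into the box (falls at more than 0.7 m/s below the rim) (horizontal distance between low_bin_center and lockbox below 0.12 m and z of low_bin_center in the frame of lockbox below 0.12 m and linear speed of low_bin above 0.7 m/s).
It also fails if it takes over 72 s, if anything falls off the work surface, if the arm or the gripper's body presses on something with over 40 N, if the wrist force passes 120 N, or if a joint passes its speed limit or range.

ROBOT

A 6-joint arm with a two-finger parallel gripper is mounted at the origin on the work surface. World frame = base frame: x ahead of the robot, y to its left, z up, the work surface at z = 0. Lengths are in m, angles in degrees, forces in N, time in s.
With the tool pointing down it reaches from about 0.4 to 0.825 m from the base axis. Payload 7 kg.
Tool frame: the origin (TCP) lies on the front face of the gripper's body, between the roots of the fingers; the fingertips stand 66 mm ahead of it and the grasp point (between the pads) lies 47 mm ahead of it (ctrl.grasp_offset is the z of the grasp point in the tool frame, in m); z points along the fingers, y is the direction in which the jaws open and shut (so a half turn about z gives the same grasp; the last joint's range is limited). The gripper opens to 88 mm and grips with 3 to 60 N. Pads are 19 mm wide; open, the fingers measure 130 mm over their backs; the gripper's body (78 mm by 193 mm) begins 47 mm behind the grasp point.
Start: joints at [90.648, 20.546, 0.682, 0, -70.136, -16.507], TCP at [0.184, 0.649, 0.292] pointing down, gripper open.
Joint ranges: [-176.03, 176.03], [-82.01, 121.73], [-58.28, 71.71], [-173.87, 95.51], [-174.79, -0.11], [-173.66, 173.66]. Speed limits (degrees/s): [136.94, 136.94, 172.46, 180, 180, 180].

INTERFACE

Orientations are given as [roll, pitch, yaw] about the fixed x, y, z axes, in that order (R = Rz(yaw) Ry(pitch) Rx(roll)).
In Python, from plant import ctrl gives the robot as it stands.
- The arm moves only by the shell command python3 -m creep 'ROWS'. ROWS is JSON, a list of rows, each a list of 7 numbers: the turn, a rotation vector about the tool's x, y, z in rad, then the shift along the tool's x, y, z in m, then the opening, from 0 (shut) to 1 (fully open). In form: [[wx, wy, wz, dx, dy, dz, grip], ...]. A call has 1 to 12 rows; each row is the pose to reach, as a shift and turn from the pose commanded when the call began, along the tool's axes at that moment; what a row does not reach only later rows make up. A row lasts 1/12 s, in which the tool goes at most 41.7 mm and 7.16 degrees, less where a joint would pass 70% of its speed; a pose out of reach is approached as far as the arm can. A call with a gripper value outside its range is refused whole. The fingers move at their own pace and stop on an object; the grip force is fixed at half the most. Time passes only in rows, so rows that repeat a pose let the fingers close. It gives the time, the measured TCP pose, the force and the opening at its end, in the units of the state.
- ctrl.get_obs(): the state, without advancing time (a new reading comes with each control period).
- ctrl.snapshot(name): name is "scene" or "top" or "wrist"; returns the picture (400x640x3 uint8, blue, green, red); there is no depth.
- ctrl.camera_model(name): a dict with "K" (3x3 intrinsics, pixels), "rvec" (rotation vector, rad) and "tvec" (3), from world to camera coordinates, as OpenCV has them. Camera axes: x right, y down, z forward; pixel columns grow to the right and rows downward; lengths in m; the calibration is good to about 2 mm. A picture is of the moment at which its call begins: read the wrist's pose just before it. camera_model takes no time and is no camera call; for the wrist camera it gives the pose at the moment of the call.
- ctrl.close_job(): hands the job in, once; it reports no verdict.
The state is a dict: "clock": time; "joint_pos": joint angles; "qvel": joint speeds; "tau": joint torques, N m; "tool_pos": TCP position; "orientation": TCP orientation; "force": force on the tool from outside, world axes, zero at the start; "moment": the same for the moment, N m; "opening": finger opening in m.
Only numpy, scipy, OpenCV 4.12 (cv2) and the standard library are available. Lean on these libraries where they do the work, as an engineer would, in place of code of your own. Each camera call takes 0.05 s, during which the arm holds its last target.

## Working session

There is one attempt and no reset: what is moved stays moved. The work goes in short steps, Python scripts to look and compute and a shell command to move; the robot and the scene stay as the last step left them, time stands still between calls to the robot, and variables do not carry over. Pictures are saved under pics/ and viewed, and the job is handed in when it is done.

```bash
ls; mkdir -p pics
cat > h.py <<'E'
import numpy as np, cv2, json
from plant import ctrl
from scipy.spatial.transform import Rotation as R
def cam(n):
    m=ctrl.camera_model(n); return np.array(m['K'],float),np.array(m['rvec'],float).ravel(),np.array(m['tvec'],float).ravel()
def ray(c,px):
    K,r,t=c; Rm=cv2.Rodrigues(r)[0]; d=Rm.T@np.linalg.inv(K)@np.array([px[0],px[1],1.]); return -Rm.T@t,d/np.linalg.norm(d)
def onz(c,px,z):
    o,d=ray(c,px); return o+d*(z-o[2])/d[2]
def proj(c,p):
    K,r,t=c; return cv2.projectPoints(np.atleast_2d(np.array(p,float)),r,t,K,None)[0].reshape(-1,2)
def snap(n,f):
    c=cam(n); im=ctrl.snapshot(n); cv2.imwrite('pics/'+f+'.png',im); return c,im
E
python3 - <<'E'
from h import *
print(ctrl.get_obs())
for n in('scene','top','wrist'):
    c,im=snap(n,n+'0'); print(n,c, ray(c,(320,200)))
E
```

```text
pics
{'clock': 0.0, 'joint_pos': array([ 9.06488033e+01,  2.05887041e+01,  6.35803856e-01, -1.94857325e-02,
       -7.01381770e+01, -1.65065117e+01]), 'qvel': array([-0.0014542 , -0.08209737, -0.0055281 ,  0.00648118, -0.0733618 ,
       -0.01808797]), 'tau': array([-4.73323835e-04, -5.82711017e+01,  2.93048537e+01,  6.99741796e+00,
        7.01118741e-03, -1.57665850e-04]), 'tool_pos': array([0.1843636 , 0.64893895, 0.29127087]), 'orientation': array([ 1.79907471e+02, -8.31631942e-03, -1.58643367e+01]), 'force': array([-0.58507176, -0.18481292, -1.15399052]), 'moment': array([ 0.05739378,  0.00042892, -0.02975634]), 'opening': 0.08777623702669657}
scene (array([[487.74452734,   0.        , 325.63975581],
       [  0.        , 487.74452734, 193.30692392],
       [  0.        ,   0.        ,   1.        ]]), array([ 0.82946477,  2.53146906, -1.08709884]), array([ 0.41478728, -0.05533292,  1.53674232])) (array([1.03707522, 0.67124524, 1.00528206]), array([-0.42918668, -0.57715731, -0.69475768]))
top (array([[400.7944666 ,   0.        , 312.233811  ],
       [  0.        , 400.7944666 , 200.50085624],
       [  0.        ,   0.        ,   1.        ]]), array([ 2.16546885, -2.16762909,  0.11655205]), array([-0.1028585 ,  0.47069159,  0.92950702])) (array([ 0.36854681, -0.10288941,  0.97452592]), array([ 0.10808058, -0.01983358, -0.99394427]))
wrist (array([[286.28872847,   0.        , 318.52444118],
       [  0.        , 286.28872847, 196.34170987],
       [  0.        ,   0.        ,   1.        ]]), array([-1.78994218,  2.36944181,  0.30526648]), array([ 0.67420931, -0.03175719,  0.39127569])) (array([0.25067077, 0.6303909 , 0.38527245]), array([-0.25879216,  0.06635942, -0.96365089]))
```

View pics/scene0.png

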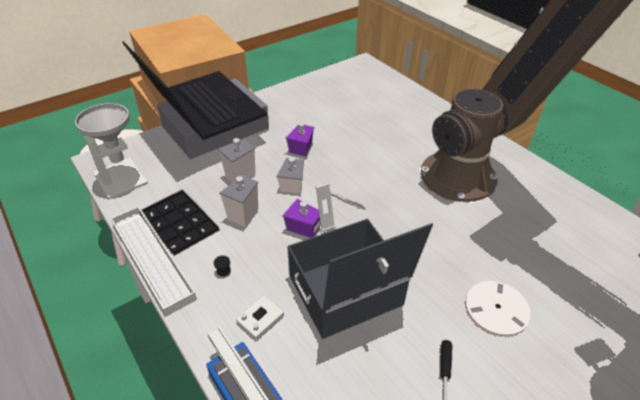

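View pics/top0.png

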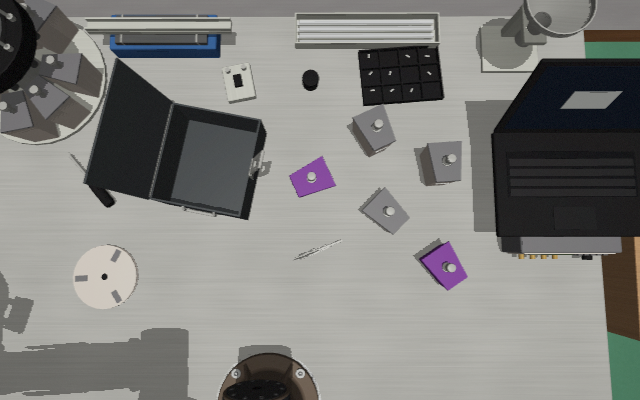

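View pics/wrist0.png

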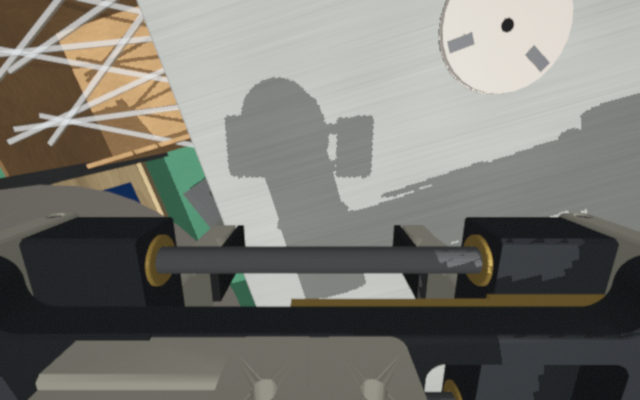

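The grey-cover bins in top view have knobs at about (378,124), (452,159) and (390,211). In the scene view the bins are at (238,160), (240,200) and (291,175), and the last looks lowest. Purple ones at (312,177) and (450,267) are look-alikes. Next I enlarge crops and triangulate.

Run:
```python
from h import *
s=cv2.imread('pics/scene0.png');t=cv2.imread('pics/top0.png')
a=cv2.resize(s[110:240,200:340],None,fx=4,fy=4,interpolation=cv2.INTER_CUBIC); b=cv2.resize(t[90:250,330:480],None,fx=4,fy=4,interpolation=cv2.INTER_CUBIC)
cv2.imwrite('pics/c1.png',a);cv2.imwrite('pics/c2.png',b)
cv2.imwrite('pics/c3.png',cv2.resize(t[50:230,75:275],None,fx=4,fy=4,interpolation=cv2.INTER_CUBIC)[:600])
cv2.imwrite('pics/c4.png',cv2.resize(s[170:350,270:450],None,fx=3.3,fy=3.3,interpolation=cv2.INTER_CUBIC))
```

```text
(no output)
```

View pics/c1.png

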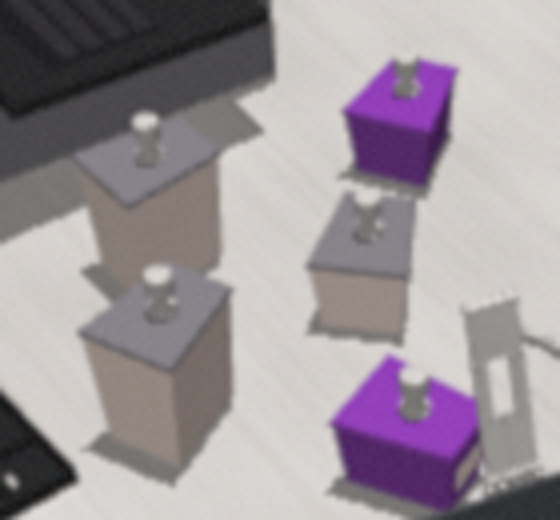

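View pics/c2.png

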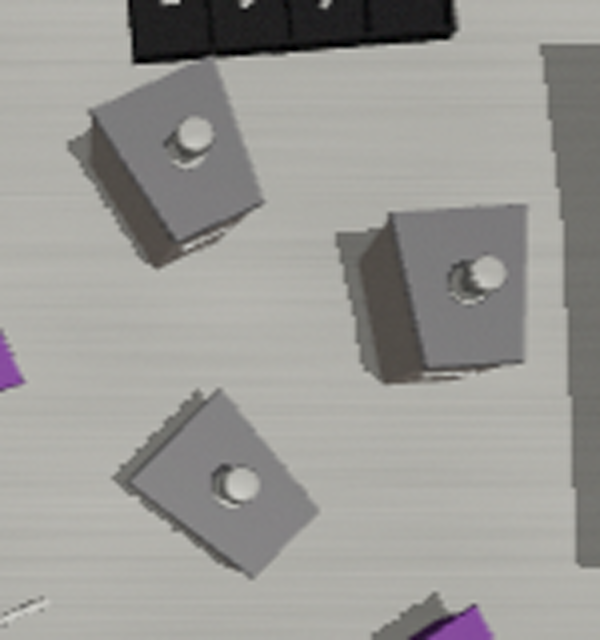

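View pics/c3.png

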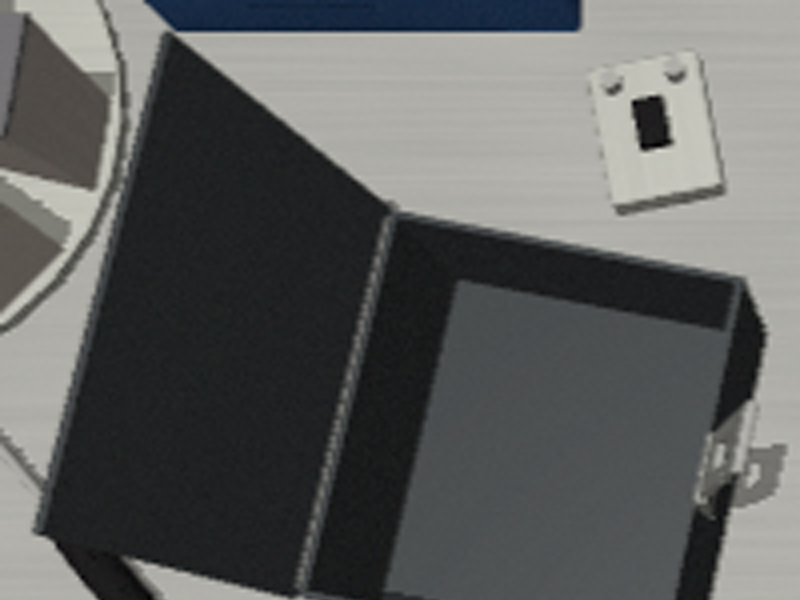

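View pics/c4.png

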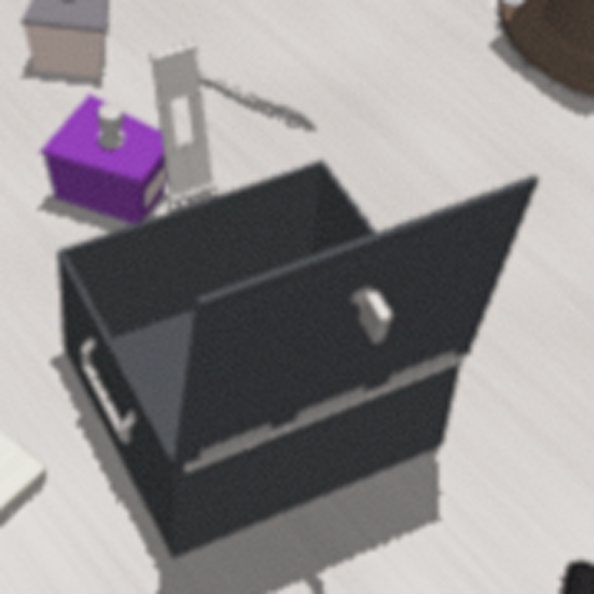

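Low bin confirmed: at c2 (240,484), i.e. top px (390,211). It shows almost no side wall there and is the shortest in the scene crop; the other two grey ones are tall and the purple ones are decoys. Hasp stands near upright; the catch is on the lid's outside.

Run:
```python
from h import *
T=cam('top');S=cam('scene')
def tri(a,b):
    o1,d1=ray(T,a);o2,d2=ray(S,b)
    A=np.c_[d1,-d2];x=np.linalg.lstsq(A,o2-o1,rcond=None)[0]
    p,q=o1+x[0]*d1,o2+x[1]*d2
    return ((p+q)/2).round(4),round(np.linalg.norm(p-q),4)
c1=lambda u,v:(200+u/4,110+v/4)
c2=lambda u,v:(330+u/4,90+v/4)
c3=lambda u,v:(75+u/4,50+v/4)
c4=lambda u,v:(270+u/3.3,170+v/3.3)
print('low',tri(c2(240,484),c1(370,197)),onz(T,c2(241,484),.098))
print('tall',tri(c2(195,132),c1(158,273)),tri(c2(488,272),c1(145,121)))
# cover corners low z=.06 
for p in [(218,390),(130,480),(253,577),(318,511)]: print('cov',onz(T,c2(*p),.06).round(4))
for p in [(395,208),(742,278),(300,597)]: print('rim',onz(T,c3(*p),.115).round(4))
t=cv2.imread('pics/top0.png');cv2.imwrite('pics/c5.png',cv2.resize(t[180:230,130:280],None,fx=5,fy=5,interpolation=cv2.INTER_CUBIC))
print('lid far corners',tri(c3(165,32),c4(535,180)) )
print('lid corners', [ (c3(165,32)),c3(40,530)])
```

```text
low (array([ 0.4387, -0.2737,  0.0939]), np.float64(0.0029)) [ 0.43943757 -0.27440258  0.098     ]
tall (array([ 0.6257, -0.246 ,  0.1353]), np.float64(0.0014)) (array([ 0.5494, -0.4013,  0.1335]), np.float64(0.0013))
cov [ 0.4968 -0.2698  0.06  ]
cov [ 0.4449 -0.2184  0.06  ]
cov [ 0.3895 -0.2875  0.06  ]
cov [ 0.427  -0.3255  0.06  ]
rim [0.6807 0.2033 0.115 ]
rim [0.6407 0.0106 0.115 ]
rim [0.464  0.2467 0.115 ]
lid far corners (array([0.598 , 0.2632, 0.3928]), np.float64(0.1708))
lid corners [(116.25, 58.0), (85.0, 182.5)]
```

View pics/c5.png

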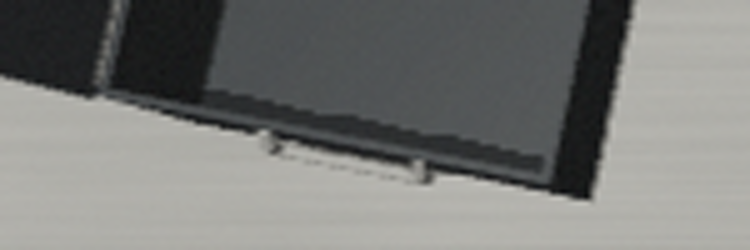

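Run:
```python
from h import *
T=cam('top');S=cam('scene')
c3=lambda u,v:(75+u/4,50+v/4)
c4=lambda u,v:(270+u/3.3,170+v/3.3)
A=onz(T,c3(393,207),.115);B=onz(T,c3(744,279),.115)
C=onz(T,(150,198.6),.115);D=onz(T,(240.3,217),.115)
for n,p in zip('ABCD',(A,B,C,D)):print(n,p.round(4))
for a,b in((A,B),(C,D),(A,C),(B,D)):print(np.linalg.norm(a-b).round(4))
ex=(A-B)+(C-D); ey=(C-A)+(D-B); print(np.degrees(np.arctan2(ex[1],ex[0])),np.degrees(np.arctan2(ey[1],ey[0]))-90)
ctr=(A+B+C+D)/4;print(ctr)
# scene rim corners: c4 (62,253): far-hasp? (322,163) 
for p in[(62,253),(322,163)]:print('S',onz(S,c4(*p),.115).round(4))
yaw=np.radians((np.degrees(np.arctan2(ex[1],ex[0]))+np.degrees(np.arctan2(ey[1],ey[0]))-90)/2)
u=np.array([np.cos(yaw),np.sin(yaw),0]);v=np.array([-u[1],u[0],0])
o=ctr*[1,1,0]
H=o+.1*u+[0,0,.1155]
def planev(c,px):
    oo,d=ray(c,px); # intersect with plane through lid? for corner at v=±.112: 
    return oo,d
# lid angle from corners: ray∩plane y_box=±.112
for nm,c,px,s in(('T',T,c3(165,32),-1),('T',T,c3(40,530),1),('S',S,c4(537,180),1),('S',S,c4(200,300),-1)):
    oo,d=ray(c,px); k=(s*.112-(oo-o)@v)/(d@v); P=oo+k*d; r=P-H; x=r@u; z=r[2]; print(nm,px,'box x,z rel hinge',x.round(3),z.round(3),np.hypot(x,z).round(3),np.arctan2(z,-x))
# hasp tip: top/scene
for p in[(152,55),(197,47)]:
    oo,d=ray(S,c4(*p)); 
    for s in(-.017,.017):
        k=(s-(oo-o)@v)/(d@v);P=oo+k*d;q=P-o;print('hasp tip S',p,s,'x,z',(q@u).round(3),q[2].round(3))
np.save('box.npy',np.r_[o,yaw])
```

```text
A [0.6813 0.2044 0.115 ]
B [0.6401 0.0095 0.115 ]
C [0.4654 0.2468 0.115 ]
D [0.4255 0.0512 0.115 ]
0.1992
0.1996
0.22
0.2187
78.26353602945026 78.94473165617359
[0.55305736 0.1279586  0.115     ]
S [0.6421 0.0174 0.115 ]
S [0.4312 0.0588 0.115 ]
T (116.25, 58.0) box x,z rel hinge 0.034 0.193 0.196 1.7428063749186384
T (85.0, 182.5) box x,z rel hinge 0.003 0.24 0.24 1.5848739273351404
S (432.72727272727275, 224.54545454545456) box x,z rel hinge 0.031 0.194 0.197 1.7281917081495806
S (330.6060606060606, 260.90909090909093) box x,z rel hinge 0.035 0.202 0.204 1.7404330578938167
hasp tip S (152, 55) -0.017 x,z -0.137 0.236
hasp tip S (152, 55) 0.017 x,z -0.211 0.161
hasp tip S (197, 47) -0.017 x,z -0.067 0.301
hasp tip S (197, 47) 0.017 x,z -0.134 0.233
```

```bash
cat >> h.py <<'E'
def go(p,yaw,roll=180,pitch=0):
    o=ctrl.get_obs(); R0=R.from_euler('xyz',o['orientation'],degrees=True); R1=R.from_euler('xyz',[roll,pitch,yaw],degrees=True)
    d=R0.inv().apply(np.array(p)-o['tool_pos']); w=(R0.inv()*R1).as_rotvec()
    print('at',o['tool_pos'].round(4),o['orientation'].round(2),'t',round(o['clock'],2),'| row',w.round(4),d.round(4),'rows>=',max(np.linalg.norm(d)/.0417,np.linalg.norm(w)/.125).__round__(1))
E
python3 - <<'E'
from h import *
go((.43,.13,.42),-60)
T=cam('top');print(onz(T,(311,177),.09),onz(T,(451,267),.09))
E
```

```text
at [0.1844 0.649  0.2914] [ 1.7993e+02 -1.0000e-02 -1.5860e+01] t 0.15 | row [ 1.200e-03 -6.000e-04  7.703e-01] [ 0.3781  0.4323 -0.128 ] rows>= 14.1
[ 0.51642738 -0.10059552  0.09      ] [ 0.31746085 -0.40580059  0.09      ]
```

```bash
python3 -m creep '[[0,0,0,0,0,-0.04,1],[0,0,0.1,0.03,0.03,-0.07,1],[0,0,0.77,0.378,0.432,-0.128,1],[0,0,0.77,0.378,0.432,-0.128,1],[0,0,0.77,0.378,0.432,-0.128,1],[0,0,0.77,0.378,0.432,-0.128,1],[0,0,0.77,0.378,0.432,-0.128,1],[0,0,0.77,0.378,0.432,-0.128,1],[0,0,0.77,0.378,0.432,-0.128,1],[0,0,0.77,0.378,0.432,-0.128,1],[0,0,0.77,0.378,0.432,-0.128,1],[0,0,0.77,0.378,0.432,-0.128,1]]'
python3 - <<'E'
from h import *
go((.4387,-.274,.30),-101.4)
E
```

```text
clock: 1.15
tool_pos: [0.3766, 0.2427, 0.4056]
orientation: [-180.0, 0.0, -59.9]
force: [2.1, 0.5, -1.0]
opening: 0.0878
at [0.3766 0.2427 0.4056] [-1.7997e+02  2.0000e-02 -5.9940e+01] t 1.15 | row [-3.000e-04  5.000e-04  7.236e-01] [0.4784 0.2051 0.1053] rows>= 12.7
```

```bash
python3 -m creep '[[0,0,0.724,0.478,0.205,0.02,1],[0,0,0.724,0.478,0.205,0.02,1],[0,0,0.724,0.478,0.205,0.02,1],[0,0,0.724,0.478,0.205,0.02,1],[0,0,0.724,0.478,0.205,0.02,1],[0,0,0.724,0.478,0.205,0.02,1],[0,0,0.724,0.478,0.205,0.02,1],[0,0,0.724,0.478,0.205,0.02,1],[0,0,0.724,0.478,0.205,0.02,1],[0,0,0.724,0.478,0.205,0.02,1],[0,0,0.724,0.478,0.205,0.02,1],[0,0,0.724,0.478,0.205,0.105,1]]'
python3 - <<'E'
from h import *
go((.4387,-.274,.25),-101.4)
E
```

```text
clock: 2.15
tool_pos: [0.4357, -0.2384, 0.3583]
orientation: [-179.5, -0.1, -101.5]
force: [2.5, 0.3, 1.4]
opening: 0.0877
at [ 0.4357 -0.2384  0.3583] [-1.7947e+02 -1.2000e-01 -1.0151e+02] t 2.15 | row [-0.0092 -0.0021 -0.0019] [ 0.0341 -0.009   0.1085] rows>= 2.7
```

```bash
python3 -m creep '[[0,0,0,0.034,-0.009,0.04,1],[0,0,0,0.034,-0.009,0.075,1],[0,0,0,0.034,-0.009,0.105,1],[0,0,0,0.034,-0.009,0.105,1],[0,0,0,0.034,-0.009,0.105,1]]'
python3 - <<'E'
from h import *
c,im=snap('wrist','w1'); print(proj(c,[.4387,-.274,.098])); go((.4387,-.274,.25),-101.4); print(ctrl.get_obs()['force'])
E
```

```text
clock: 2.57
tool_pos: [0.435, -0.2691, 0.2479]
orientation: [179.8, -0.0, -101.5]
force: [0.3, 0.0, 1.3]
opening: 0.0875
[[313.12158211 196.51611873]]
at [ 0.4362 -0.2693  0.2499] [-1.7999e+02 -5.0000e-02 -1.0142e+02] t 2.62 | row [-0.0002 -0.0009 -0.0004] [ 0.0041 -0.0034 -0.0001] rows>= 0.1
[ 0.69365173 -0.52866955  0.90524762]
```

View pics/w1.png

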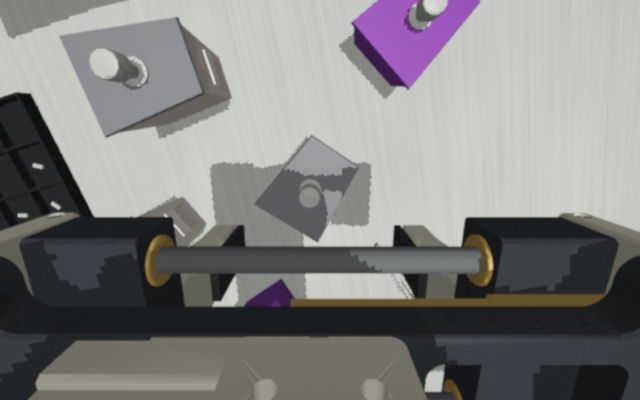

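The wrist view shows the low bin's knob near (310,193), 3 px from the prediction (313,196).

Run:
```python
from h import *
im=cv2.imread('pics/w1.png');cv2.imwrite('pics/w1c.png',cv2.resize(im[130:250,240:380],None,fx=5,fy=5,interpolation=cv2.INTER_CUBIC))
c=cam('wrist');print(onz(c,(309.5,192),.098),onz(c,(310,194),.089));
```

```text
[ 0.44308951 -0.27844287  0.098     ] [ 0.44375207 -0.27438822  0.089     ]
```

View pics/w1c.png

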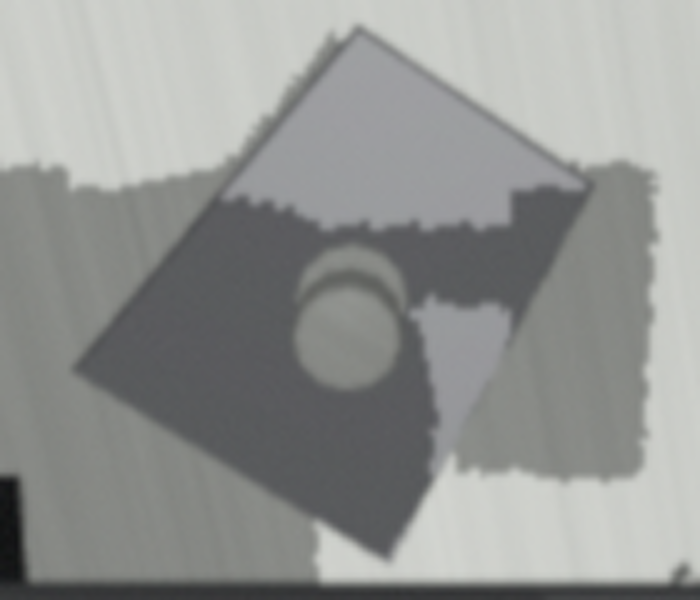

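Run:
```python
from h import *
p=onz(cam('wrist'),(309.6,197.6),.098);print(p); go((p[0],p[1],.138),-101.4)
```

```text
[ 0.44405651 -0.27340793  0.098     ]
at [ 0.4362 -0.2693  0.2499] [-1.7999e+02 -5.0000e-02 -1.0142e+02] t 2.62 | row [-0.0002 -0.0009 -0.0004] [ 0.0024 -0.0085  0.1119] rows>= 2.7
```

```bash
python3 -m creep '[[0,0,0,0.003,-0.007,0.03,1],[0,0,0,0.003,-0.007,0.06,1],[0,0,0,0.003,-0.007,0.08,1],[0,0,0,0.003,-0.007,0.095,1],[0,0,0,0.003,-0.007,0.105,1],[0,0,0,0.003,-0.007,0.112,1],[0,0,0,0.003,-0.007,0.112,1]]'
python3 - <<'E'
from h import *
c,im=snap('wrist','w2'); go((.4425,-.2735,.138),-101.4)
E
```

```text
clock: 3.2
tool_pos: [0.4428, -0.2731, 0.1372]
orientation: [-179.9, -0.0, -101.4]
force: [-0.2, -0.6, 0.5]
opening: 0.0877
at [ 0.4429 -0.2733  0.1377] [-1.7991e+02 -1.0000e-02 -1.0142e+02] t 3.25 | row [-0.0015 -0.0002 -0.0003] [ 0.0003  0.0003 -0.0003] rows>= 0.0
```

View pics/w2.png

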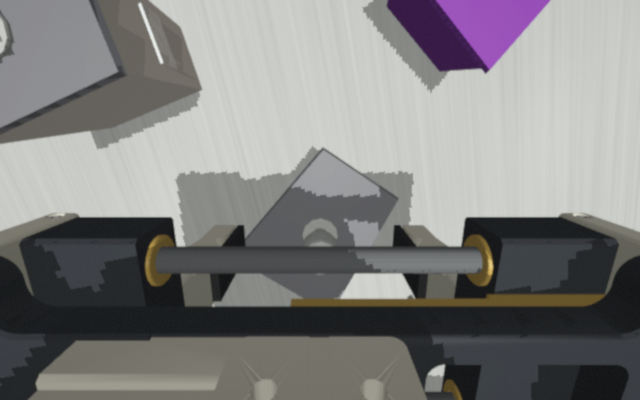

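The knob is at (320,240), centred between the jaws. Next I close on it.

```bash
python3 -m creep '[[0,0,0,0,0,0,0.5],[0,0,0,0,0,0,0.3],[0,0,0,0,0,0,0],[0,0,0,0,0,0,0],[0,0,0,0,0,0,0],[0,0,0,0,0,0,0],[0,0,0,0,0,0,0],[0,0,0,0,0,0,0],[0,0,0,0,0,0,0],[0,0,0,0,0,0,0],[0,0,0,0,0,0,0],[0,0,0,0,0,0,0]]'
python3 -m creep '[[0,0,0,0,0,-0.005,0],[0,0,0,0,0,-0.015,0],[0,0,0,0,0,-0.03,0],[0,0,0,0,0,-0.05,0],[0,0,0,0,0,-0.08,0],[0,0,0,0,0,-0.11,0],[0,0,0,0,0,-0.14,0],[0,0,0,0,0,-0.17,0],[0,0,0,0,0,-0.20,0],[0,0,0,0,0,-0.225,0],[0,0,0,0,0,-0.24,0],[0,0,0,0,0,-0.25,0]]'
python3 - <<'E'
from h import *
c,im=snap('scene','s1'); c,im=snap('top','t1'); go((.545,.128,.388),-101.4)
E
```

```text
clock: 4.25
tool_pos: [0.442, -0.2734, 0.1366]
orientation: [-180.0, -0.0, -101.5]
force: [-0.2, -0.0, 0.2]
opening: 0.0191
clock: 5.25
tool_pos: [0.4418, -0.2734, 0.3896]
orientation: [-179.8, -0.0, -101.5]
force: [0.3, 0.7, -2.8]
opening: 0.0194
at [ 0.4421 -0.2734  0.3885] [-1.7983e+02 -1.0000e-02 -1.0146e+02] t 5.35 | row [-0.003  -0.0001 -0.001 ] [-0.4139 -0.0211  0.0005] rows>= 9.9
```

View pics/s1.png

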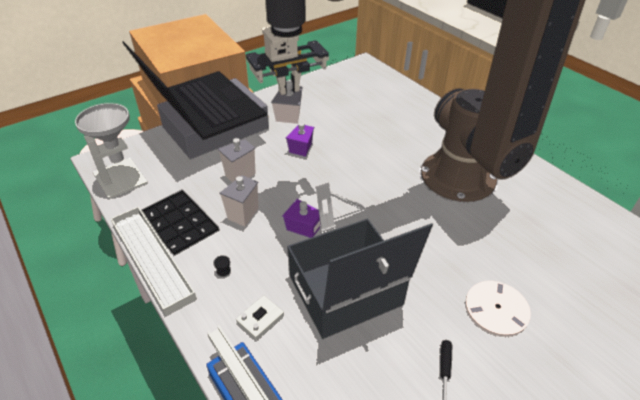

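View pics/t1.png

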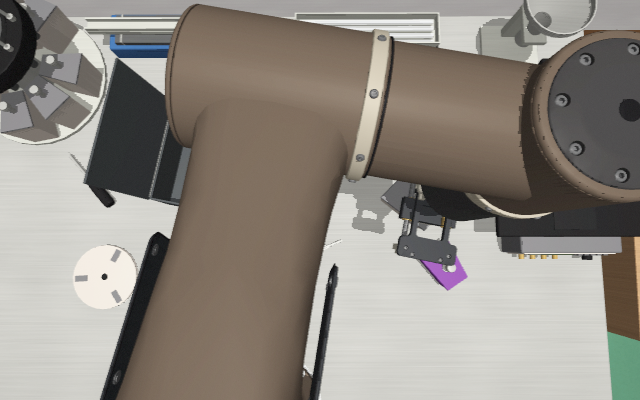

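```bash
python3 -m creep '[[0,0,0,-0.005,0,-0.01,0],[0,0,0,-0.02,0,-0.025,0],[0,0,0,-0.05,-0.002,-0.035,0],[0,0,0,-0.085,-0.004,-0.035,0],[0,0,0,-0.12,-0.008,-0.035,0],[0,0,0,-0.155,-0.01,-0.035,0],[0,0,0,-0.19,-0.014,-0.035,0],[0,0,0,-0.225,-0.016,-0.035,0],[0,0,0,-0.26,-0.02,-0.035,0],[0,0,0,-0.29,-0.023,-0.035,0],[0,0,0,-0.315,-0.026,-0.035,0],[0,0,0,-0.335,-0.028,-0.035,0]]'
python3 -m creep '[[0,0,0,-0.015,0,0,0],[0,0,0,-0.03,0,0,0],[0,0,0,-0.045,0,0,0],[0,0,0,-0.06,0,0,0],[0,0,0,-0.07,0,0,0],[0,0,0,-0.078,0,0,0],[0,0,0,-0.08,0,0,0],[0,0,0,-0.08,0,0,0]]'
python3 - <<'E'
from h import *
c,im=snap('scene','s2'); c,im=snap('wrist','w3'); print(ctrl.get_obs()['joint_pos']);go((.553,.129,.142),-101.4)
E
```

```text
clock: 6.35
tool_pos: [0.5359, 0.0518, 0.4203]
orientation: [179.9, -0.1, -101.4]
force: [-0.0, -0.8, -2.4]
opening: 0.0195
clock: 7.02
tool_pos: [0.5519, 0.1281, 0.4215]
orientation: [180.0, -0.0, -101.4]
force: [-0.3, 0.1, -3.6]
opening: 0.0191
[ 3.28000770e+01  7.00334453e+00 -6.54777099e-01  7.20726986e-03
 -8.23496162e+01 -4.42753862e+01]
at [0.5518 0.1274 0.4217] [ 1.8000e+02 -1.0000e-02 -1.0147e+02] t 7.12 | row [ 0.     -0.0002 -0.0013] [-0.0019 -0.0009  0.2797] rows>= 6.7
```

View pics/s2.png

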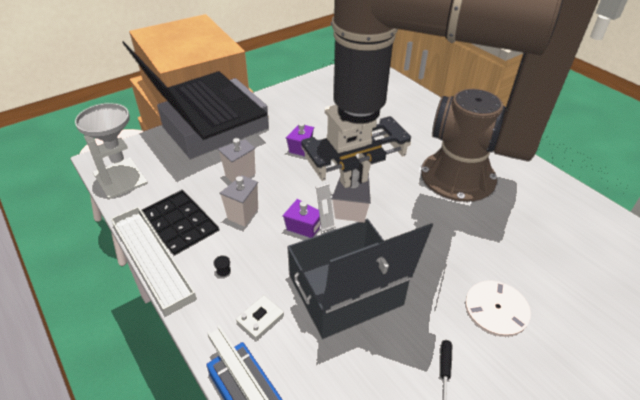

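View pics/w3.png

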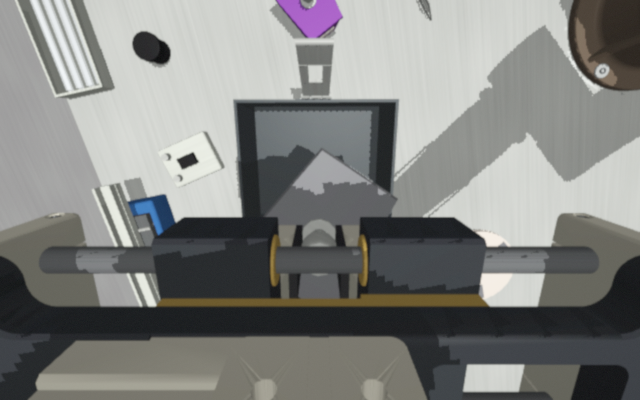

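The wrist view shows the hasp-side rim at (235,100) and (397,100), and the hasp upright at (315,68). I use those to check the box pose.

Run:
```python
from h import *
c=cam('wrist')
P=onz(c,(235,100),.115);Q=onz(c,(397.5,100),.115);print(P,Q,np.linalg.norm(P-Q)); d=Q-P; yaw=np.arctan2(d[1],d[0])-np.pi/2; 
u=np.array([np.cos(yaw),np.sin(yaw),0]); print(np.degrees(yaw)%360,(P+Q)/2+.1*u)
```

```text
[0.64208641 0.01182517 0.115     ] [0.43035308 0.05474031 0.115     ] 0.2160386789035058
78.54223030571904 [0.55608431 0.13128988 0.115     ]
```

```bash
python3 -m creep '[[0,0,0,0,0,0.01,0],[0,0,0,-0.002,-0.002,0.03,0],[0,0,0,-0.002,-0.002,0.06,0],[0,0,0,-0.002,-0.002,0.09,0],[0,0,0,-0.002,-0.002,0.12,0],[0,0,0,-0.002,-0.002,0.15,0],[0,0,0,-0.002,-0.002,0.175,0],[0,0,0,-0.002,-0.002,0.2,0],[0,0,0,-0.002,-0.002,0.22,0],[0,0,0,-0.002,-0.002,0.235,0],[0,0,0,-0.002,-0.002,0.245,0],[0,0,0,-0.002,-0.002,0.25,0]]'
python3 -m creep '[[0,0,0,0,0,0.005,0],[0,0,0,0,0,0.01,0],[0,0,0,0,0,0.015,0],[0,0,0,0,0,0.019,0],[0,0,0,0,0,0.023,0],[0,0,0,0,0,0.025,0],[0,0,0,0,0,0.027,0],[0,0,0,0,0,0.027,0],[0,0,0,0,0,0.027,0]]'
python3 - <<'E'
from h import *
o=ctrl.get_obs();print(o['force'],o['moment']);go((.553,.129,.141),-101.4)
E
```

```text
clock: 8.12
tool_pos: [0.5535, 0.1285, 0.1699]
orientation: [179.9, -0.1, -101.5]
force: [0.3, -0.8, -3.6]
opening: 0.0194
clock: 8.87
tool_pos: [0.5543, 0.1294, 0.1447]
orientation: [-180.0, -0.0, -101.5]
force: [-0.2, -0.1, -3.3]
opening: 0.0189
[-0.23723564 -0.0909262  -3.27850992] [ 0.15091599 -0.08065549 -0.0533819 ]
at [0.5543 0.1294 0.1447] [-180.     -0.   -101.45] t 8.87 | row [-0.     -0.     -0.0009] [0.0006 0.0012 0.0037] rows>= 0.1
```

```bash
python3 -m creep '[[0,0,0,0,0,0.001,0],[0,0,0,0,0,0.002,0],[0,0,0,0,0,0.003,0],[0,0,0,0,0,0.004,0],[0,0,0,0,0,0.0045,0],[0,0,0,0,0,0.0045,0],[0,0,0,0,0,0.0045,0]]'
```

```text
clock: 9.45
tool_pos: [0.5543, 0.1293, 0.1406]
orientation: [-180.0, 0.0, -101.5]
force: [-1.6, -1.6, 3.8]
opening: 0.0192
```

```bash
python3 -m creep '[[0,0,0,0,0,0,0.3],[0,0,0,0,0,0,0.6],[0,0,0,0,0,0,0.6],[0,0,0,0,0,0,0.6],[0,0,0,0,0,0,0.6],[0,0,0,0,0,0,0.6],[0,0,0,0,0,0,0.6],[0,0,0,0,0,0,0.6]]'
python3 -m creep '[[0,0,0,0,0,-0.01,0.6],[0,0,0,0,0,-0.03,0.6],[0,0,0,0,0,-0.06,0.6],[0,0,0,0,0,-0.09,0.6],[0,0,0,0,0,-0.12,0.6],[0,0,0,0,0,-0.15,0.6],[0,0,0,0,0,-0.18,0.6],[0,0,0,0,0,-0.21,0.6],[0,0,0,0,0,-0.24,0.6],[0,0,0,0,0,-0.265,0.6],[0,0,0,0,0,-0.28,0.6],[0,0,0,0,0,-0.28,0.6]]'
python3 - <<'E'
from h import *
c,im=snap('scene','s3'); c,im=snap('wrist','w4'); o=ctrl.get_obs();print(o['joint_pos'])
E
```

```text
clock: 10.12
tool_pos: [0.5542, 0.1294, 0.1401]
orientation: [-180.0, 0.0, -101.5]
force: [0.5, 0.6, -0.5]
opening: 0.0522
clock: 11.12
tool_pos: [0.5549, 0.1293, 0.4253]
orientation: [-179.7, 0.2, -101.4]
force: [0.4, 0.0, -0.0]
opening: 0.053
[ 3.28336117e+01  7.22415253e+00 -4.68392118e-01 -1.62780245e-02
 -8.22147179e+01 -4.42942766e+01]
```

View pics/s3.png

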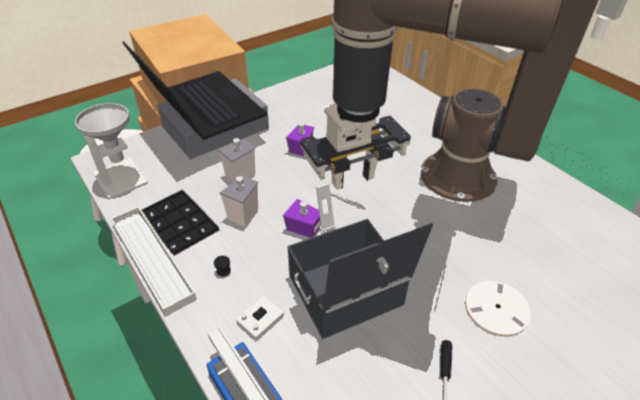

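View pics/w4.png

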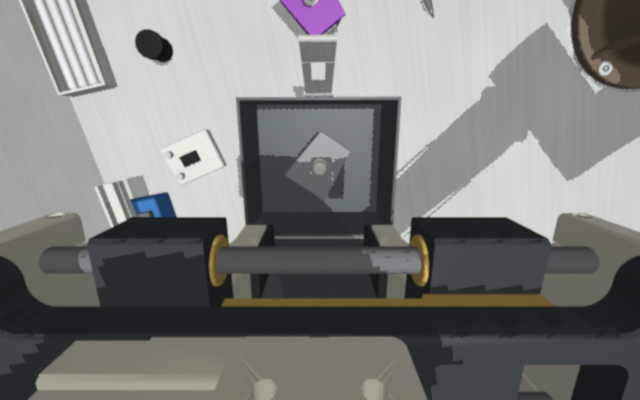

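The bin stands upright in the box, knob at (319,166), and has been let go. Next I go behind the lid with shut fingers, off to the side of the catch, and push it over. Tool x is now box -x and tool y is box +y.

```bash
python3 -m creep '[[0,0,0,-0.02,0,0,0],[0,0,0,-0.05,0.02,0,0],[0,0,0,-0.08,0.04,0,0],[0,0,0,-0.11,0.06,0,0],[0,0,0,-0.14,0.07,0,0],[0,0,0,-0.17,0.07,0,0],[0,0,0,-0.195,0.07,0,0],[0,0,0,-0.205,0.07,0,0],[0,0,0,-0.205,0.07,0.02,0],[0,0,0,-0.205,0.07,0.05,0],[0,0,0,-0.205,0.07,0.072,0],[0,0,0,-0.205,0.07,0.072,0]]'
python3 - <<'E'
from h import *
c,im=snap('scene','s4');o=ctrl.get_obs();print(o['joint_pos'],o['tool_pos'],o['force'],o['opening']); p=o['tool_pos']-[.5545,.13,0]; y=np.radians(78.5);u=np.array([np.cos(y),np.sin(y),0]);v=np.array([-u[1],u[0],0]);print(p@u,p@v)
E
```

```text
clock: 12.22
tool_pos: [0.5244, 0.3427, 0.3419]
orientation: [179.6, -0.4, -101.5]
force: [-1.8, -0.9, -1.0]
opening: 0.0004
[ 5.09258973e+01  1.46926378e+01 -7.01341451e-01 -3.25448545e-02
 -7.49740080e+01 -6.23916819e+01] [0.52539779 0.34308371 0.3451235 ] [-0.11838999 -1.22672904  1.31770423] 0.000262175503332649
0.203003938604021 0.07100003588583846
```

View pics/s4.png

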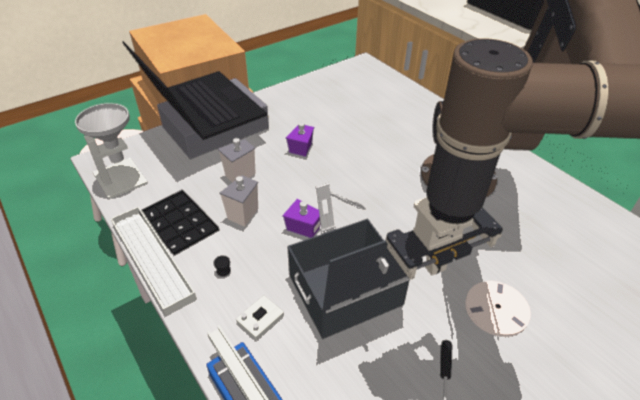

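```bash
python3 -m creep '[[0,0,0,0.01,0,0,0],[0,0,0,0.02,0,0,0],[0,0,0,0.035,0,0,0],[0,0,0,0.05,0,0,0],[0,0,0,0.065,0,0,0],[0,0,0,0.08,0,0,0],[0,0,0,0.095,0,0,0],[0,0,0,0.11,0,0,0],[0,0,0,0.125,0,0,0],[0,0,0,0.138,0,0.003,0],[0,0,0,0.15,0,0.006,0],[0,0,0,0.155,0,0.008,0]]'
python3 - <<'E'
from h import *
c,im=snap('scene','s5');o=ctrl.get_obs();print(o['tool_pos'],o['force'])
E
```

```text
clock: 13.27
tool_pos: [0.495, 0.1904, 0.3398]
orientation: [180.0, -0.0, -101.5]
force: [1.2, 1.4, 2.0]
opening: 0.0003
[0.494868   0.19017064 0.33952775] [-0.32180429 -0.24403775 -0.62130144]
```

View pics/s5.png

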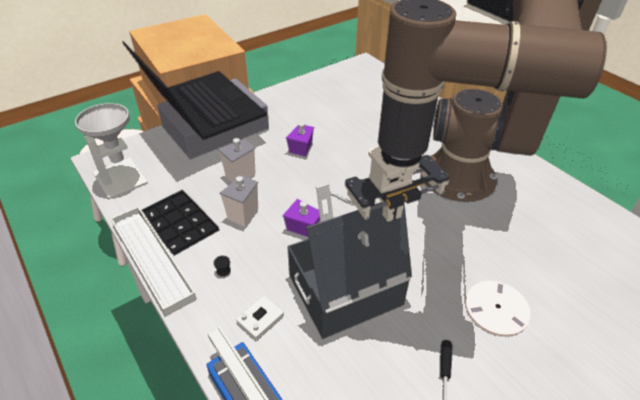

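```bash
python3 -m creep '[[0,0,0,0.012,0,0.006,0],[0,0,0,0.023,0,0.012,0],[0,0,0,0.034,0,0.02,0],[0,0,0,0.044,0,0.028,0],[0,0,0,0.05,0,0.039,0],[0,0,0,0.055,0,0.05,0],[0,0,0,0.06,0,0.066,0],[0,0,0,0.065,0,0.081,0],[0,0,0,0.067,0,0.096,0],[0,0,0,0.068,0,0.111,0],[0,0,0,0.068,0,0.122,0],[0,0,0,0.068,0,0.13,0]]'
python3 -m creep '[[0,0,0,0,0,0.008,0],[0,0,0,0,0,0.015,0],[0,0,0,0,0,0.019,0],[0,0,0,0,0,0.022,0],[0,0,0,0,0,0.023,0],[0,0,0,0,0,0.023,0]]'
python3 - <<'E'
from h import *
c,im=snap('scene','s6');o=ctrl.get_obs();print(o['tool_pos'],o['force'])
E
```

```text
clock: 14.32
tool_pos: [0.4808, 0.1243, 0.208]
orientation: [179.9, -0.1, -101.5]
force: [-0.9, 0.5, 0.5]
opening: 0.0004
clock: 14.82
tool_pos: [0.4821, 0.1257, 0.1871]
orientation: [-180.0, 0.0, -101.5]
force: [-0.1, -0.1, 0.9]
opening: 0.0005
[0.48218678 0.12576942 0.18734639] [-0.00137394 -1.10009055  1.31327467]
```

View pics/s6.png

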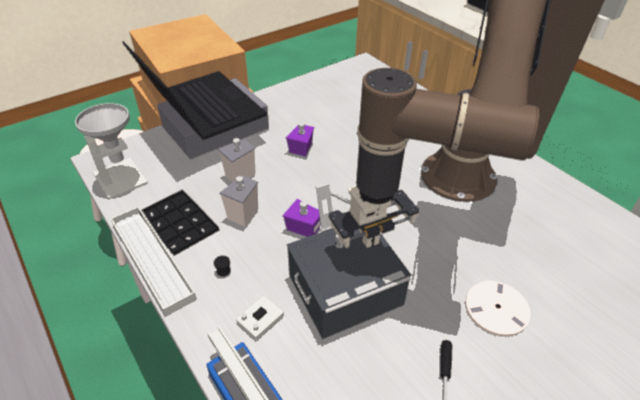

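```bash
python3 -m creep '[[0,0,0,0,0,0.001,0],[0,0,0,0,0,0.002,0],[0,0,0,0,0,0.003,0],[0,0,0,0,0,0.003,0],[0,0,0,0,0,0.003,0]]'
```

```text
clock: 15.28
tool_pos: [0.4824, 0.1259, 0.1862]
orientation: [-179.9, 0.1, -101.4]
force: [-7.2, -0.3, 18.4]
opening: 0.0003
```

Firm contact (18 N) at tip z 0.120, so the lid is down. Rise and look at the catch.

```bash
python3 -m creep '[[0,0,0,0,0,-0.02,0],[0,0,0,0,0,-0.05,0],[0,0,0,0,0,-0.085,0],[0,0,0,-0.01,-0.03,-0.12,0],[0,0,0,-0.02,-0.06,-0.15,0],[0,0,0,-0.02,-0.07,-0.165,0],[0,0,0,-0.02,-0.07,-0.165,0],[0,0,0,-0.02,-0.07,-0.165,0]]'
python3 - <<'E'
from h import *
c,im=snap('wrist','w5');go((.5545,.13,.35),-101.5)
import pickle;pickle.dump(c,open('w5.pkl','wb'))
E
```

```text
clock: 15.95
tool_pos: [0.5554, 0.1315, 0.3498]
orientation: [-179.9, 0.1, -101.5]
force: [-0.7, -0.3, -0.4]
opening: 0.0003
at [0.5543 0.1312 0.3486] [ 1.7996e+02  1.0000e-02 -1.0150e+02] t 16.0 | row [0.0007 0.0002 0.    ] [ 0.0012 -0.0004 -0.0014] rows>= 0.0
```

View pics/w5.png

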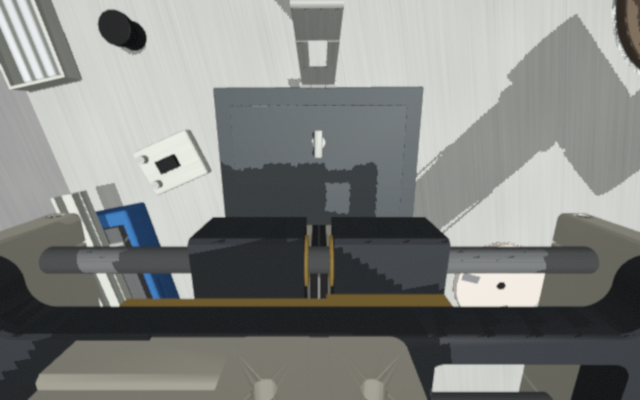

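The lid is flat, spanning (215..422, 88) at its free edge. The wing is at (318,143), in line with the strap. The hasp stands at (318,40). Enlarge and measure.

```bash
cat >> h.py <<'E'
O=np.array([.5545,.130,0]);Y=np.radians(78.5);U=np.array([np.cos(Y),np.sin(Y),0]);V=np.array([-U[1],U[0],0])
def box(p): q=np.array(p)-O; return np.array([q@U,q@V,q[2]]).round(4)
def ony(c,px,yb):
    o,d=ray(c,px); k=(yb-(o-O)@V)/(d@V); return o+k*d
E
python3 - <<'E'
from h import *
im=cv2.imread('pics/w5.png');cv2.imwrite('pics/w5c.png',cv2.resize(im[0:170,240:400],None,fx=3.5,fy=3.5,interpolation=cv2.INTER_CUBIC))
import pickle;c=pickle.load(open('w5.pkl','rb'))
print(box(onz(c,(215,88),.1205)),box(onz(c,(422.5,88),.1205)))
E
```

```text
[-0.1002 -0.1112  0.1205] [-0.1002  0.109   0.1205]
```

View pics/w5c.png

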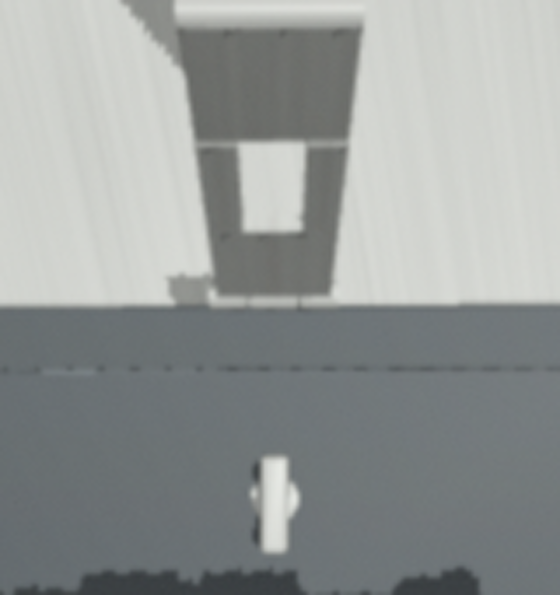

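Run:
```python
from h import *
import pickle;c=pickle.load(open('w5.pkl','rb'))
f=lambda u,v:(240+u/3.5,v/3.5)
print('wing',box(onz(c,f(274,504),.1475)), [box(onz(c,f(*p),.1475)) for p in((274,457),(274,552))])
# tip: inner edge corner crop(180,28),(360,28): depth from width 34mm
K=c[0];w=180/3.5;d=K[0,0]*.034/w; 
for p in((180,28),(360,28)):
    Rm=cv2.Rodrigues(c[1])[0];pc=np.linalg.inv(K)@np.r_[f(*p),1]*d; print('tip',box(Rm.T@(pc-c[2])))
# assume tip angle th: project strip tip centre inner face
for th in(1.7,1.8,1.9,2.0,2.1):
    b=np.array([-.104,0,.123])+.118*np.array([np.cos(th),0,np.sin(th)]); P=O+b[0]*U+b[1]*V+[0,0,b[2]]; print(th,b.round(3),((proj(c,P)[0]-[240,0])*3.5).round(0))
```

```text
wing [-0.0437 -0.0015  0.1475] [array([-0.057 , -0.0015,  0.1475]), array([-0.0297, -0.0015,  0.1475])]
tip [-0.1387 -0.0191  0.2288]
tip [-0.1387  0.0149  0.2288]
1.7 [-0.119  0.     0.24 ] [281. 126.]
1.8 [-0.131  0.     0.238] [281.  58.]
1.9 [-0.142  0.     0.235] [281.  -5.]
2.0 [-0.153  0.     0.23 ] [281. -64.]
2.1 [-0.164  0.     0.225] [ 281. -115.]
```

Hasp tip at box x −0.138, z 0.23 (angle ≈1.85), y ≈ −0.002; this is consistent with the drawing. Go over it and come down on its outer side.

```bash
python3 -m creep '[[0,0,0,0.02,0,-0.01,0],[0,0,0,0.05,-0.001,-0.015,0],[0,0,0,0.085,-0.002,-0.015,0],[0,0,0,0.12,-0.002,-0.015,0],[0,0,0,0.15,-0.002,-0.015,0],[0,0,0,0.175,-0.002,-0.015,0],[0,0,0,0.185,-0.002,-0.005,0],[0,0,0,0.185,-0.002,0.02,0],[0,0,0,0.185,-0.002,0.045,0],[0,0,0,0.185,-0.002,0.065,0],[0,0,0,0.185,-0.002,0.069,0],[0,0,0,0.185,-0.002,0.069,0]]'
python3 - <<'E'
from h import *
c,im=snap('scene','s7');o=ctrl.get_obs();print(box(o['tool_pos']),o['force'])
E
```

```text
clock: 17.0
tool_pos: [0.5185, -0.0503, 0.2782]
orientation: [179.8, -0.1, -101.4]
force: [0.5, 0.4, 0.9]
opening: 0.0004
[-0.1836 -0.0016  0.2798] [-0.27354082 -0.60377256 -0.30868133]
```

View pics/s7.png

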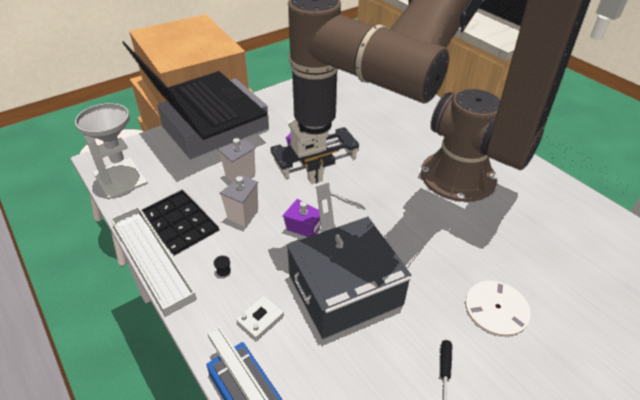

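```bash
python3 -m creep '[[0,0,0,-0.01,0,0,0],[0,0,0,-0.02,0,0,0],[0,0,0,-0.032,0,0,0],[0,0,0,-0.044,0,0,0],[0,0,0,-0.055,0,0,0],[0,0,0,-0.066,0,-0.001,0],[0,0,0,-0.079,0,-0.003,0],[0,0,0,-0.092,0,-0.004,0],[0,0,0,-0.102,0,-0.001,0],[0,0,0,-0.111,0,0.002,0],[0,0,0,-0.12,0,0.006,0],[0,0,0,-0.128,0,0.012,0]]'
python3 - <<'E'
from h import *
c,im=snap('scene','s8');o=ctrl.get_obs();print(box(o['tool_pos']),o['force'])
E
```

```text
clock: 18.05
tool_pos: [0.5455, 0.0761, 0.2678]
orientation: [-180.0, 0.0, -101.4]
force: [-0.8, -0.1, 0.7]
opening: 0.0002
[-0.054  -0.0016  0.2662] [ 0.29783892  1.06455295 -1.3098256 ]
```

View pics/s8.png

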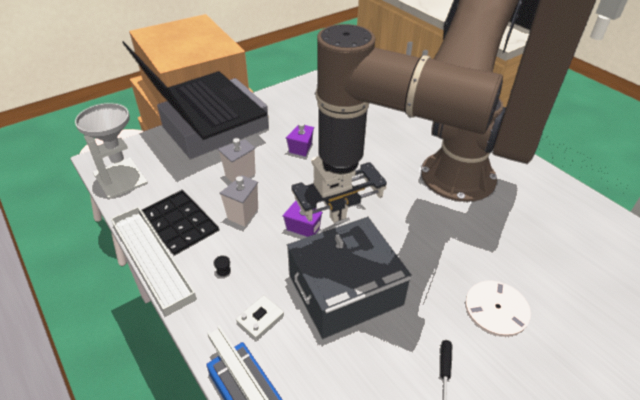

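```bash
python3 -m creep '[[0,0,0,-0.008,0,0.006,0],[0,0,0,-0.016,0,0.012,0],[0,0,0,-0.024,0,0.019,0],[0,0,0,-0.031,0,0.027,0],[0,0,0,-0.038,0,0.035,0],[0,0,0,-0.042,0,0.045,0],[0,0,0,-0.045,0,0.056,0],[0,0,0,-0.048,0,0.064,0],[0,0,0,-0.05,0,0.070,0],[0,0,0,-0.05,0,0.074,0],[0,0,0,-0.05,0,0.076,0],[0,0,0,-0.05,0,0.077,0]]'
python3 -m creep '[[0,0,0,0,0,0.001,0],[0,0,0,0,0,0.002,0],[0,0,0,0,0,0.002,0],[0,0,0,0,0,0.002,0]]'
python3 - <<'E'
from h import *
o=ctrl.get_obs();print(box(o['tool_pos']),o['force'])
E
```

```text
clock: 19.1
tool_pos: [0.5551, 0.1239, 0.1909]
orientation: [180.0, -0.0, -101.5]
force: [-0.2, 0.5, 2.4]
opening: 0.001
clock: 19.43
tool_pos: [0.5552, 0.1239, 0.1908]
orientation: [-179.9, 0.0, -101.4]
force: [-4.9, 0.7, 9.4]
opening: 0.0006
[-0.0058 -0.0019  0.1908] [-4.88539699  0.6963477   9.38891984]
```

Solid stop at tip z 0.125, which is the height of the flat strap. Rise and look.

```bash
python3 -m creep '[[0,0,0,0,0,-0.01,0],[0,0,0,0,0,-0.03,0],[0,0,0,0,0,-0.06,0],[0,0,0,0,0,-0.09,0.3],[0,0,0,-0.005,0,-0.115,0.5],[0,0,0,-0.005,0,-0.125,0.6],[0,0,0,-0.005,0,-0.125,0.6],[0,0,0,-0.005,0,-0.125,0.6],[0,0,0,-0.005,0,-0.125,0.6]]'
python3 - <<'E'
from h import *
c,im=snap('wrist','w6');snap('scene','s9')
import pickle;pickle.dump(c,open('w6.pkl','wb'))
cv2.imwrite('pics/w6c.png',cv2.resize(im[60:230,240:400],None,fx=3.5,fy=3.5,interpolation=cv2.INTER_CUBIC))
o=ctrl.get_obs();print(box(o['tool_pos']),o['orientation'],o['opening'])
s=cv2.imread('pics/s9.png');cv2.imwrite('pics/s9c.png',cv2.resize(s[190:340,270:420],None,fx=4,fy=4,interpolation=cv2.INTER_CUBIC))
E
```

```text
clock: 20.18
tool_pos: [0.5557, 0.1287, 0.3134]
orientation: [179.9, -0.0, -101.5]
force: [0.5, -0.6, -0.9]
opening: 0.0351
[-0.001  -0.0015  0.3129] [ 1.79908063e+02 -6.98871440e-02 -1.01473285e+02] 0.043299774023743715
```

View pics/w6c.png

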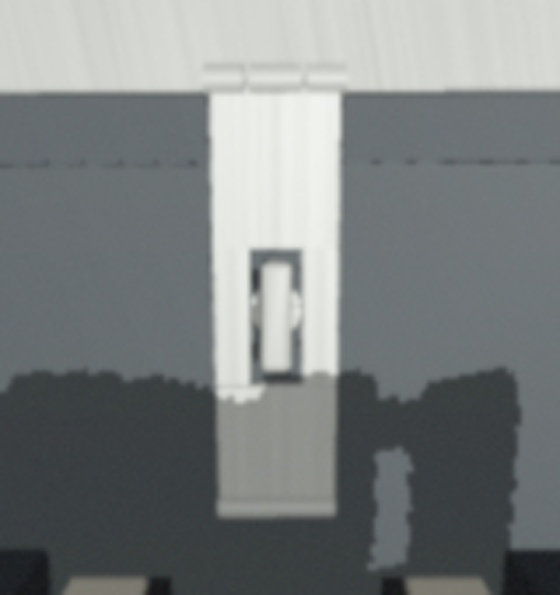

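View pics/s9c.png

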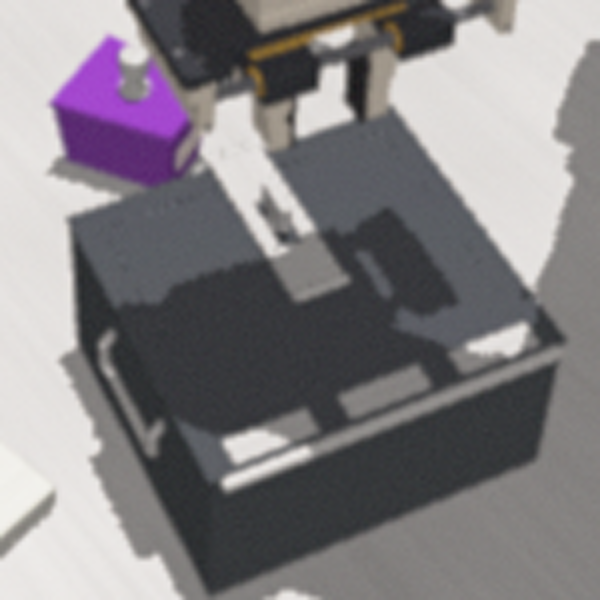

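Hasp is flat with the wing standing through the slot at about (319,151). Now measure the wing, then grip and turn it.

Run:
```python
from h import *
import pickle;c=pickle.load(open('w6.pkl','rb'))
f=lambda u,v:(240+u/3.5,60+v/3.5)
for p in((277,262),(277,372),(277,317)):print(box(onz(c,f(*p),.1475)))
o=ctrl.get_obs();b=np.array([-.0437,-.0015,.196]);go(O+b[0]*U+b[1]*V+[0,0,b[2]],-101.5)
```

```text
[-0.0574 -0.0012  0.1475]
[-0.0294 -0.0012  0.1475]
[-0.0436 -0.0012  0.1475]
at [0.5557 0.1287 0.3129] [ 1.7991e+02 -7.0000e-02 -1.0147e+02] t 20.28 | row [ 0.0016 -0.0012  0.0005] [ 0.0425 -0.0002  0.117 ] rows>= 3.0
```

```bash
python3 -m creep '[[0,0,0,0.02,0,0,0.6],[0,0,0,0.04,0,0,0.6],[0,0,0,0.043,0,0.02,0.6],[0,0,0,0.043,0,0.045,0.6],[0,0,0,0.043,0,0.07,0.6],[0,0,0,0.043,0,0.088,0.6],[0,0,0,0.043,0,0.1,0.6],[0,0,0,0.043,0,0.108,0.6],[0,0,0,0.043,0,0.113,0.6],[0,0,0,0.043,0,0.116,0.6],[0,0,0,0.043,0,0.116,0.6],[0,0,0,0.043,0,0.116,0.6]]'
python3 - <<'E'
from h import *
o=ctrl.get_obs();print(box(o['tool_pos']),o['force'],o['opening'])
E
```

```text
clock: 21.28
tool_pos: [0.5479, 0.087, 0.1986]
orientation: [-180.0, 0.0, -101.4]
force: [-0.2, 0.9, -0.0]
opening: 0.0524
[-0.0435 -0.0021  0.1986] [-0.18057157  0.87645443 -0.01471841] 0.05238952960770139
```

```bash
python3 -m creep '[[0,0,0,0,0.0005,0.002,0.4],[0,0,0,0,0.0005,0.002,0.2],[0,0,0,0,0.0005,0.002,0],[0,0,0,0,0.0005,0.002,0],[0,0,0,0,0.0005,0.002,0],[0,0,0,0,0.0005,0.002,0],[0,0,0,0,0.0005,0.002,0],[0,0,0,0,0.0005,0.002,0],[0,0,0,0,0.0005,0.002,0]]'
python3 -m creep '[[0,0,0.05,0,0,0,0],[0,0,0.15,0,0,0,0],[0,0,0.25,0,0,0,0],[0,0,0.35,0,0,0,0],[0,0,0.45,0,0,0,0],[0,0,0.55,0,0,0,0]]'
python3 - <<'E'
from h import *
o=ctrl.get_obs();print(box(o['tool_pos']),o['force'],o['moment'],o['opening'],o['joint_pos'])
E
```

```text
clock: 22.03
tool_pos: [0.5472, 0.0869, 0.1962]
orientation: [-180.0, -0.0, -101.5]
force: [0.1, 0.3, -0.1]
opening: 0.0075
clock: 22.53
tool_pos: [0.5472, 0.0869, 0.1962]
orientation: [-180.0, 0.0, -133.2]
force: [0.2, -0.5, 0.4]
opening: 0.0076
[-0.0437 -0.0015  0.1962] [ 0.17974788 -0.4918503   0.40934408] [-0.0037238  -0.26011686  0.06464723] 0.007567485784459675 [ 2.92804591e+01  1.40180852e+01 -2.21950487e+01  8.68923001e-03
 -5.37778395e+01 -7.25342147e+01]
```

```bash
python3 -m creep '[[0,0,0.1,0,0,0,0],[0,0,0.2,0,0,0,0],[0,0,0.3,0,0,0,0],[0,0,0.4,0,0,0,0],[0,0,0.5,0,0,0,0],[0,0,0.6,0,0,0,0],[0,0,0.7,0,0,0,0],[0,0,0.8,0,0,0,0],[0,0,0.88,0,0,0,0],[0,0,0.95,0,0,0,0],[0,0,0.99,0,0,0,0],[0,0,0.99,0,0,0,0]]'
python3 -m creep '[[0,0,0,0,0,0,0.2],[0,0,0,0,0,0,0.5],[0,0,0,0,0,0,0.6],[0,0,0,0,0,0,0.6],[0,0,0,0,0,0,0.6],[0,0,0,0,0,0,0.6],[0,0,0,0,0,0,0.6]]'
python3 -m creep '[[0,0,0,0,0,-0.01,0.6],[0,0,0,0,0,-0.03,0.6],[0,0,0,0,0,-0.06,0.6],[0,0,0,0,0,-0.09,0.6],[0,0,0,0,0,-0.12,0.6],[0,0,0,0,0,-0.15,0.6],[0,0,0,0,0,-0.17,0.6],[0,0,0,0,0,-0.18,0.6],[0,0,0,0,0,-0.18,0.6]]'
python3 - <<'E'
from h import *
c,im=snap('wrist','w7');snap('scene','s10');o=ctrl.get_obs();print(o['tool_pos'],o['force'],o['joint_pos'])
E
```

```text
clock: 23.53
tool_pos: [0.5473, 0.0868, 0.1962]
orientation: [-180.0, 0.0, 170.2]
force: [1.0, -1.5, 0.8]
opening: 0.0079
clock: 24.12
tool_pos: [0.5471, 0.087, 0.1961]
orientation: [180.0, -0.0, 170.3]
force: [0.2, -0.3, 0.4]
opening: 0.0488
clock: 24.87
tool_pos: [0.5477, 0.087, 0.3792]
orientation: [179.9, 0.2, 170.3]
force: [-0.7, 0.5, 0.8]
opening: 0.0528
[0.54674434 0.0869482  0.37554252] [-0.46080627  0.0550654  -1.03965508] [ 2.92854492e+01  6.56652368e+00 -6.94977674e+00 -3.57626343e-02
 -7.65076107e+01 -1.28979669e+02]
```

View pics/w7.png

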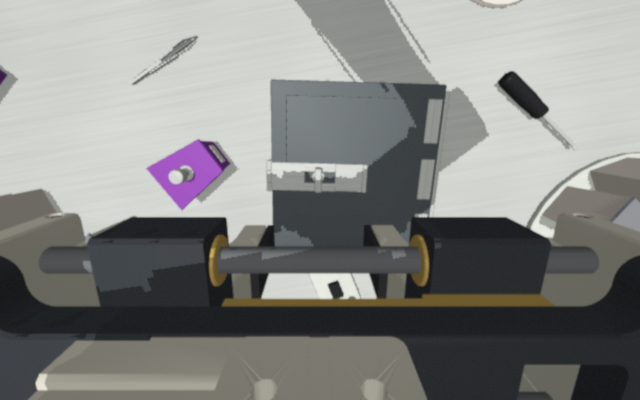

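View pics/s10.png

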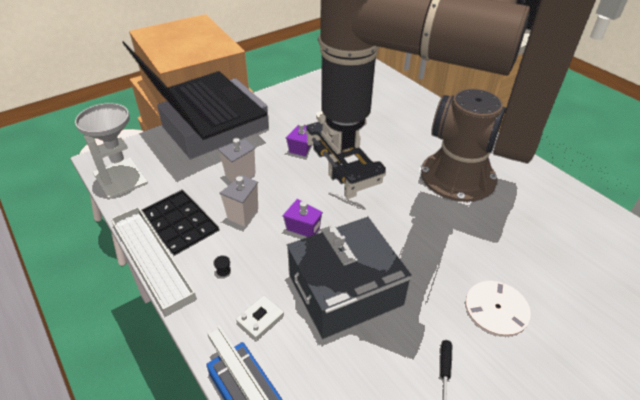

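Run:
```python
from h import *
im=cv2.imread('pics/w7.png');cv2.imwrite('pics/w7c.png',cv2.resize(im[140:220,250:390],None,fx=5,fy=5,interpolation=cv2.INTER_CUBIC))
```

```text
(no output)
```

View pics/w7c.png

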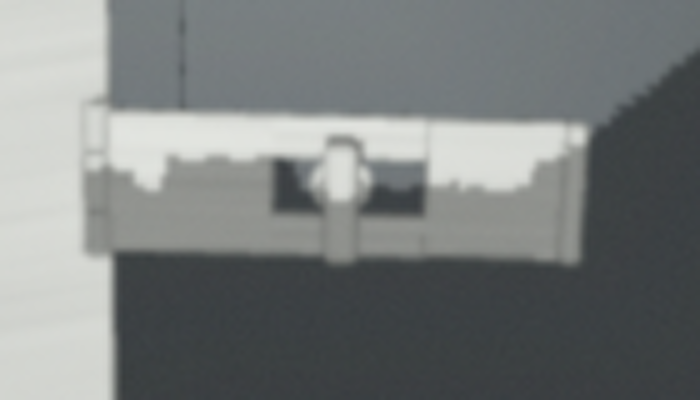

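The wing stands square across the flat strap at (318,176). The tool turned 88° with it held, and the lid is shut. The robot is clear of everything and both tall bins are where they were, so I hand in.

Run:
```python
from h import *
a=cv2.imread('pics/scene0.png')[130:235,215:262].astype(int);b=cv2.imread('pics/s10.png')[130:235,215:262].astype(int)
print('tall-bin region mean diff',abs(a-b).mean())
print(ctrl.get_obs()['clock'],ctrl.close_job())
```

```text
tall-bin region mean diff 8.106518068220195
the job is handed in; nothing more can be done
24.9667 None
```

Run:
```python
import cv2,numpy as np
a=cv2.imread('pics/scene0.png');b=cv2.imread('pics/s10.png')
for n,(y0,y1,x0,x1) in {'bins':(130,235,215,262),'blank':(60,110,330,380)}.items():
    p=a[y0:y1,x0:x1];q=b[y0:y1,x0:x1];print(n,abs(p.astype(int)-q).mean(),cv2.phaseCorrelate(np.float32(p[...,1]),np.float32(q[...,1])))
```

```text
bins 8.106518068220195 ((-0.051119729715729534, -0.037889187038274486), 1.019452323332245)
blank 133.15253333333334 ((-8.300169342888204, 0.02236139125250247), 0.4469900146484375)
```

The job is done and handed in at 25.0 s of the allowed 72 s; no verdict is reported.

**What I did:** I lifted the low reject bin by its knob and set it down at the middle of the lock-up box floor. Contact force rose gently to about 4 N before I let go. I pushed the lid shut, swung the hasp flat over the catch, and turned the wing 88° while gripping it. Then I released it and backed the arm off.

**Last checks:**
- **Bin:** it was upright and released in the wrist picture taken before the lid was shut. It was not visible after that.
- **Lid and hasp:** the lid met a firm stop at tip height 0.120 m and the hasp at 0.125 m, which match the given shut heights.
- **Catch:** the last wrist picture shows the wing square across the flat strap.
- **Tall bins:** the first and last scene pictures show no shift of the tall bins (below 0.1 pixel). The raw difference between those pictures in that area was 8 grey levels, which I put down to lighting or noise because the alignment shows no movement. My comparison patch was spoiled by the arm being in it, so I have no baseline for that noise.
- **Position differences:** the scene and top cameras disagreed by 2 to 8 mm on the box corners. I used a box position from the top and wrist views; later wrist views of the lid and wing matched the given sizes to about 2 mm.

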